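Slide the flat sample along the guide rail into its corner pocket

TASK

Three round metal samples stand in front of the aluminium guide. Push the flattest one up against the guide's long rail, well short of the pocket, then slide it along against the rail into the corner pocket at the rail's left end until it touches both the rail and the end stop. It must stay on the bench all the way, only pushed, never lifted or tipped; leave the other two samples where they stand.

Things in the scene. Friction and masses are not known exactly. Their poses are not given: they have to be found in the camera images.
- flat_sample: the part to move: the flattest of three round bare-metal samples, a disc 38 mm across and 16 mm high, about 0.14 kg, standing on the bench 80 to 100 mm out from the rail. Origin at the centre of its underside, z up; its yaw means nothing. It slides on the bench with ordinary friction.
- medium_sample: a round metal sample 36 mm across and 28 mm high, beside the flat one in a row along the rail about 80 mm apart (the order of the three varies); leave it. Origin at the centre of its underside.
- tall_sample: a round metal sample 34 mm across and 45 mm high in the same row (order varies); leave it. Origin at the centre of its underside.
- guide: low aluminium guide fixed to the bench: a straight rail with a pocket at its left end. Origin at bench level, middle of the rail's near face. +x points through the rail, away from samples and robot; +y runs along the rail to the end stop, on the robot's left. Rail 20 mm thick, 18 mm high; its near face lies at x = 0, from y = -155 to +155 mm. The three samples stand in front of it, at negative x.
- corner (a point): inner corner of the pocket, at bench level, where the rail's near face meets the end stop's inner face; axes as the guide's. The end stop is 18 mm high, 22 mm thick and reaches 58 mm out from the rail. Home for the flat sample's centre is 19 mm from both faces: x = -19, y = -19 mm in this frame.
- jaw (a point): free end of the jaw, at bench level on its inner edge; axes as the guide's. The jaw, 14 mm high, 16 mm thick, 26 mm long from the end stop, stands parallel to the rail, its inner face 41.5 mm from it. The pocket so formed is open only along the rail; the flat sample enters with 3.5 mm of play and stands 12 mm out of the mouth when home.
There are look-alikes about, which are no part of the job. Leave any blue, orange or pink look-alike of the flat_sample alone.

How it is judged (in metres and radians):
On the way, in this order (a step that is already met when the one before it is completed fails the run):
1. the flat sample stands against the rail (within 2.5 mm), still more than 70 mm (centre to end stop) from the end stop (x of flat_sample in the frame of corner above -0.0215 m and y of flat_sample in the frame of corner below -0.07 m), for 0.1 s.
2. the flat sample has come along the rail into the pocket, touching the end stop (within 2.5 mm) (x of flat_sample in the frame of corner above -0.023 m and y of flat_sample in the frame of corner above -0.0215 m), for 0.2 s.
At the end, for the whole second after the job is handed in: the flat sample rests flat on the bench in the corner pocket, within 2.5 mm of touching the rail and within 2.5 mm of touching the end stop, released; the other two samples are within 10 mm of where they stood (x of flat_sample in the frame of corner between -0.0215 and -0.016 m and y of flat_sample in the frame of corner between -0.0215 and -0.016 m and height (world z) of flat_sample below 0.003 m and angle between flat_sample's own z axis and vertical below 0.1 rad and linear speed of flat_sample below 0.01 m/s and distance of each of medium_sample, tall_sample from where it was at the start of the episode below 0.01 m).
It fails at once if the flat sample is lifted (more than 5 mm) or tipped (more than 0.25 rad) (height (world z) of flat_sample above 0.005 m or angle between flat_sample's own z axis and vertical above 0.25 rad).
It fails at once if the flat sample comes off the rail (more than 6 mm) in the last 70 mm (centre to end stop) before the end stop (y of flat_sample in the frame of corner above -0.07 m and x of flat_sample in the frame of corner below -0.025 m).
It fails at once if another sample is moved by more than 10 mm (distance of any of medium_sample, tall_sample from where it was at the start of the episode above 0.01 m).
It also fails if it takes over 54 s, if anything falls off the work surface, if the arm or the gripper's body presses on something with over 40 N, if the wrist force passes 120 N, or if a joint passes its speed limit or range.

ROBOT

A 6-joint arm with a two-finger parallel gripper is mounted at the origin on a cart in front of the work surface, level with it; the furniture and walls round the work are solid. World frame = base frame: x ahead of the robot, y to its left, z up, the work surface at z = 0. Lengths are in mm, angles in rad, forces in N, time in s.
With the tool pointing down it reaches from about 250 to 775 mm from the base axis. Payload 4 kg.
Tool frame: the origin (TCP) lies at the very end of the fingers, on their centre line; the grasp point (between the pads) lies robot.grip_point_offset behind it (robot.grip_point_offset is the distance from the TCP to the grasp point, in mm); z points along the fingers, y is the line along which they close (so a half turn about z gives the same grasp; the last joint's range is limited). The gripper opens to 94 mm and grips with 3 to 60 N. Pads are 16 mm wide; open, the fingers measure 119 mm over their backs; the gripper's body (75 mm by 177 mm) begins 78 mm behind the grasp point.
Start: joints at [1.061, 0.087, 1.371, -0, 1.684, -0.103], TCP at [217.631, 505.131, 205.506] pointing down, gripper open.
Joint ranges: [-3.1, 3.1], [-0.76, 2.03], [0.27, 2.55], [-1.08, 4.22], [0.17, 2.65], [-2.57, 2.57]. Speed limits (rad/s): [2.79, 2.79, 3.14, 3.14, 3.14, 3.14].

INTERFACE

Orientations are given as a unit quaternion [w, x, y, z].
In Python, from plant import robot gives the robot as it stands.
- The arm moves only by the shell command python3 -m handwheel 'ROWS' [FORCE]. ROWS is JSON, a list of rows, each a list of 3 entries, a list of its own where there are three numbers: the turn, a rotation vector about the tool's x, y, z in rad, then the shift along the tool's x, y, z in m, then the opening in per cent of the stroke, from 0 (shut) to 100 (fully open). A call has 1 to 10 rows; each row is the pose to reach, as a shift and turn from the pose commanded when the call began, along the tool's axes at that moment; what a row does not reach only later rows make up. A row lasts 1/8 s, in which the tool goes at most 62.5 mm and 10.7 degrees, less where a joint would pass 70% of its speed; a pose out of reach is approached as far as the arm can. A call with a gripper value outside its range is refused whole. The fingers move at their own pace and stop on an object; FORCE is the grip in N (left out, the last holds). Time passes only in rows, so rows that repeat a pose let the fingers close. It gives the time, the measured TCP pose, the force, the opening and the grip force at its end, in the units of the state.
- robot.read_state(): the state, without advancing time (a new reading comes with each control period).
- robot.grab_frame(name): name is "scene" or "top"; returns a dict with "img" (480x640x3 uint8, blue, green, red), "z_map" (480x640 float32, mm along the optical axis (not along the pixel's ray), 0 where there is no reading), "intrinsics" (3x3 intrinsics, pixels), "R" (3x3) and "t" (3): a world point X has camera coordinates R X + t. Camera axes: x right, y down, z forward; pixel columns grow to the right and rows downward; lengths in mm; the calibration is good to about 2 mm. A picture is of the moment at which its call begins.
- robot.job_done(): hands the job in; it is judged then, once.
Trained networks look in the newest picture that a camera, given by its name, has taken for a name from the list of things; names that differ only in an ending like _2 or _b are one class to them, and where a whole thing is asked for, a point or a joint stands for the part that bears it (a point fixed in the world has none). Each returns a list of dicts, best first, with "p" (0 to 1); they miss things now and then, are a little off and sometimes report something else, mostly with a low value. They report only what shows in the picture. A call takes as long as a camera call. They do not tell look-alikes from the thing itself.
- robot.cut_out(camera, thing): "region" (480x640 bool, what is visible of it) and "at" ([row, column] in pixels, amid what is visible of it).
- robot.spot_point(camera, thing): "at" ([row, column] in pixels: a listed point, or the origin of a listed thing).
The state is a dict: "time": time; "joint_pos": joint angles; "qd": joint speeds; "joint_efforts": joint torques, N m; "ee_pos": TCP position; "orientation": TCP orientation; "ft_force": force on the tool from outside, world axes, zero at the start; "moment": the same for the moment, N m; "grip_width": finger opening in mm; "finger_force": force on a finger pad.
Only numpy, scipy, OpenCV 4.12 (cv2) and the standard library are available. Lean on these libraries where they do the work, as an engineer would, in place of code of your own. Each camera call takes 0.05 s, during which the arm holds its last target. There are 200 camera calls.

## Working session

There is one attempt and no reset: what is moved stays moved. The work goes in short steps, Python scripts to look and compute and a shell command to move; the robot and the scene stay as the last step left them, time stands still between calls to the robot, and variables do not carry over. Pictures are saved under pics/ and viewed, at most 10 in all, crops included, and the job is handed in when it is done.

```bash
ls; mkdir -p pics
cat > h.py <<'E'
import numpy as np, cv2
from plant import robot
def world(f,px,z=None):
    "pixel [row,col] -> world mm; on plane z if given, else by depth"
    K,R,t=map(np.array,(f["intrinsics"],f["R"],f["t"]))
    d=np.linalg.inv(K)@[px[1],px[0],1.]
    if z is None: return R.T@(d*f["z_map"][int(px[0]),int(px[1])]-t)
    c=-R.T@t; v=R.T@d
    return c+v*(z-c[2])/v[2]
E
python3 - <<'E'
from h import *
for c in ("top","scene"):
    f=robot.grab_frame(c); cv2.imwrite(f"pics/{c}0.png",f["img"])
    for n in ("flat_sample","medium_sample","tall_sample","guide"):
        for r in robot.cut_out(c,n)[:4]:
            print(c,n,round(r["p"],2),np.round(r["at"]),r["region"].sum(),np.round(world(f,r["at"]),1))
    for n in ("corner","jaw","guide"):
        for r in robot.spot_point(c,n)[:2]: print(c,n,round(r["p"],2),np.round(r["at"],1),np.round(world(f,r["at"],0),1))
s=robot.read_state(); print(s["time"],s["ee_pos"],s["orientation"],s["grip_width"],robot.grip_point_offset)
E
```

```text
pics
top flat_sample 0.91 [296. 318.] 405 [383.5 -92.5  16.8]
top flat_sample 0.85 [246. 342.] 374 [ 473.4 -129.1   14.2]
top flat_sample 0.85 [295. 272.] 406 [383.1 -13.6  15.7]
top flat_sample 0.76 [292. 389.] 370 [ 396.3 -213.    17.2]
top medium_sample 0.63 [233. 432.] 442 [ 499.9 -283.3   27.2]
top tall_sample 0.65 [232. 387.] 398 [ 494.5 -204.7   42.8]
top guide 0.88 [192. 331.] 3072 [ 570.  -106.6   17.5]
top corner 0.72 [212.5 271.3] [531.9  -1.5   0. ]
top corner 0.55 [233.3 429.2] [ 506.5 -285.1    0. ]
top jaw 0.57 [234.8 292.6] [492.6 -42.1   0. ]
top guide 0.82 [194.5 357.1] [ 572.9 -154.7    0. ]
scene flat_sample 0.95 [270. 332.] 415 [ 465.4 -131.3   16.3]
scene flat_sample 0.94 [314. 332.] 461 [ 390.3 -219.7   15.1]
scene flat_sample 0.76 [260. 249.] 378 [377.1 -20.8  15. ]
scene flat_sample 0.63 [280. 278.] 443 [ 379.  -100.    16.1]
scene medium_sample 0.83 [308. 413.] 513 [ 486.2 -292.    24.4]
scene tall_sample 0.65 [282. 374.] 633 [ 481.5 -212.8   28.9]
scene tall_sample 0.18 [250. 375.] 2948 [ 562.8 -132.    16.1]
scene guide 0.97 [254. 375.] 3109 [ 561.5 -133.2   10.9]
scene corner 0.72 [232.3 313. ] [535.1   2.8   0. ]
scene jaw 0.7 [245.6 310.1] [501.5 -30.4   0. ]
scene jaw 0.52 [234.9 310.8] [526.   -2.1   0. ]
scene guide 0.71 [262.6 385.2] [ 568.1 -153.2    0. ]
0.8 [217.62648761 505.13337551 205.53497794] [2.41891290e-05 2.01981491e-01 9.79389336e-01 6.66505155e-05] 94.07067370386545 18.8
```

Run:
```python
from h import *
f=robot.grab_frame("top"); im=f["img"]
cv2.imwrite("pics/crop1.png",cv2.resize(im[150:330,230:460],None,fx=3.4,fy=3.2,interpolation=cv2.INTER_CUBIC))
# top-down height map from depth
K,R,t=map(np.array,(f["intrinsics"],f["R"],f["t"])); z=f["z_map"].astype(float)
v,u=np.mgrid[:480,:640]; P=(np.stack([u,v,np.ones_like(u)],-1)@np.linalg.inv(K).T*z[...,None]-t)@R
g=robot.cut_out("top","guide")[0]["region"]
m=g&(z>0)&(P[...,2]>10)&(P[...,2]<26); Q=P[m]
print(len(Q),Q[:,2].mean(),np.std(Q[:,2]))
print("cam",-R.T@t, K[0,0])
# project region mask contour to z=18
c=max(cv2.findContours(g.astype(np.uint8),0,2)[0],key=cv2.contourArea)[:,0]
a=cv2.approxPolyDP(c,2.0,True)
for q in a: print(q,np.round(world(f,q[::-1],18),1))
for n,h in(("flat_sample",16),("medium_sample",28),("tall_sample",45)):
    for r in robot.cut_out("top",n):
        y,x=np.nonzero(r["region"]); 
        print(n,round(r["p"],2),np.round(world(f,[y.mean(),x.mean()],h),1), "rgb",im[r["region"]].mean(0).round()[::-1])
```

```text
2654 16.845296264798268 2.0649311903396
cam [290.16731095 -93.50435283 879.46799805] 507.39179242600096Traceback (most recent call last):
  File "<stdin>", line 14, in <module>
  File "h.py", line 6, in world
    d=np.linalg.inv(K)@[px[1],px[0],1.]
                        ~~^^^
IndexError: index 1 is out of bounds for axis 0 with size 1
```

View pics/crop1.png

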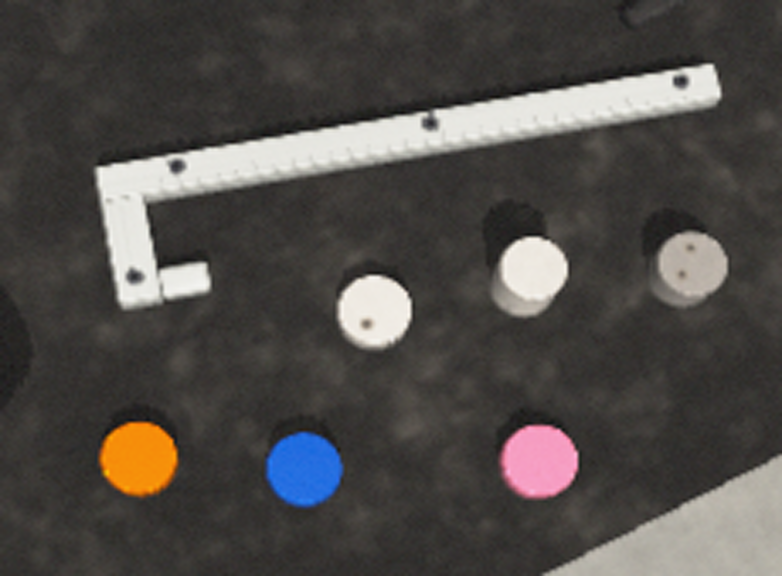

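View pics/scene0.png

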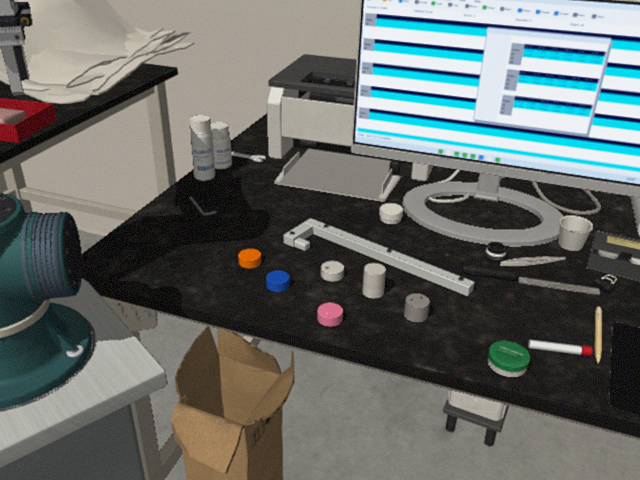

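```bash
cat > fit.py <<'E'
from h import *
from scipy.optimize import minimize
# guide boxes in guide frame (mm): x0,x1,y0,y1,h ; end stop inner face at y=155? (fitted offset s)
def boxes(s): return [(0,20,-155,s+22,18) if s<150 else (0,20,-155,155,18),(-58,0,s,s+22,18),(-57.5,-41.5,s-26,s,14)]
def sil(f,p,S=4):
    K,R,t=map(np.array,(f["intrinsics"],f["R"],f["t"])); m=np.zeros((480*S,640*S),np.uint8)
    c,s=np.cos(p[2]),np.sin(p[2])
    for x0,x1,y0,y1,h in boxes(p[3]):
        X=np.array([[c*x-s*y+p[0],s*x+c*y+p[1],z] for x in(x0,x1) for y in(y0,y1) for z in(0,h)])
        q=(X@R.T+t)@K.T; q=q[:,:2]/q[:,2:]
        cv2.fillConvexPoly(m,cv2.convexHull(np.round((q+.5)*S*16).astype(np.int32))[:,0],255,shift=4)
    return cv2.resize(m,(640,480),interpolation=cv2.INTER_AREA)/255.
for cam in("top","scene"):
    f=robot.grab_frame(cam); g=robot.cut_out(cam,"guide")[0]["region"].astype(float)
    best=None
    for s0 in (133,155):
        p0=[570,-153,-.17,s0]
        r=minimize(lambda p:np.abs(sil(f,p)-g).sum(),p0,method="Nelder-Mead",options=dict(initial_simplex=np.array([p0]+[np.add(p0,d) for d in([8,0,0,0],[0,8,0,0],[0,0,.05,0],[0,0,0,5])]),maxiter=250))
        p=r.x;c,s=np.cos(p[2]),np.sin(p[2])
        print(cam,p.round(3),round(r.fun),"of",g.sum(),"corner",np.round([p[0]-s*p[3],p[1]+c*p[3]],1))
    for n,h in(("flat_sample",16),("medium_sample",28),("tall_sample",45)):
      for r in robot.cut_out(cam,n):
        y,x=np.nonzero(r["region"]); print(n,round(r["p"],2),[int(y.mean()),int(x.mean())],np.round(world(f,[y.mean(),x.mean()],h/2),1), f["img"][r["region"]].mean(0).round()[::-1])
E
python3 fit.py
```

```text
top [ 5.61202e+02 -1.27287e+02  2.31000e-01  1.27177e+02] 343 of 3076.0 corner [532.1  -3.5]
top [ 5.61694e+02 -1.29730e+02  2.30000e-01  1.29712e+02] 326 of 3076.0 corner [532.1  -3.4]
flat_sample 0.96 [296, 319] [384.8 -93.9   8. ] [ 36. 109. 222.]
flat_sample 0.87 [246, 339] [ 473.1 -126.6    8. ] [225. 220. 212.]
flat_sample 0.85 [292, 270] [387.5 -10.9   8. ] [241. 138.  10.]
flat_sample 0.57 [293, 388] [ 394.6 -212.7    8. ] [234. 148. 181.]
medium_sample 0.84 [233, 431] [ 503.4 -286.8   14. ] [157. 150. 141.]
tall_sample 0.96 [235, 385] [ 493.5 -203.8   22.5] [215. 210. 202.]
scene [ 5.58974e+02 -1.19664e+02  2.27000e-01  1.21412e+02] 506 of 3128.0 corner [531.7  -1.4]
scene [ 5.66577e+02 -1.51020e+02  2.26000e-01  1.53911e+02] 265 of 3128.0 corner [532.  -1.]
flat_sample 0.85 [258, 250] [387.2  -9.4   8. ] [188.  89.   3.]
flat_sample 0.78 [281, 278] [384.3 -93.1   8. ] [ 23.  65. 144.]
flat_sample 0.71 [314, 330] [ 393.8 -211.1    8. ] [192. 102. 125.]
flat_sample 0.56 [271, 332] [ 471.7 -125.7    8. ] [156. 150. 141.]
flat_sample 0.35 [280, 374] [ 506.5 -188.9    8. ] [155. 149. 140.]
medium_sample 0.81 [307, 416] [ 501.9 -285.9   14. ] [115. 110. 104.]
tall_sample 0.63 [280, 373] [ 491.2 -203.1   22.5] [153. 148. 139.]
```

```bash
sed -i 's/^def boxes.*/def boxes(s): return [(0,20,-155,s+22,18),(-58,0,s,s+22,18),(-57.5,-41.5,s-26,s,14)]/; s/,options=dict(init/,options=dict(maxfev=500,xatol=.02,fatol=.5,init/' fit.py; python3 fit.py | grep corner; cat > /dev/null
```

```text
top [ 5.67404e+02 -1.52845e+02  2.30000e-01  1.53488e+02] 198 of 3055.0 corner [532.4  -3.4]
top [ 5.62238e+02 -1.31416e+02  2.29000e-01  1.31287e+02] 337 of 3055.0 corner [532.5  -3.5]
scene [ 5.56700e+02 -1.11324e+02  2.27000e-01  1.11890e+02] 597 of 3180.0 corner [531.5  -2.3]
scene [ 5.62308e+02 -1.34155e+02  2.31000e-01  1.35140e+02] 378 of 3180.0 corner [531.4  -2.6]
```

Candidates in the top view: white disc (246,340), orange (293,271), blue (296,318), pink (292,388). There is also a white cap behind the rail, at (213,391) in the scene view. The crop shows bare metal only on the disc at (246,340), in a row with the tall (235,385) and medium (233,431) samples, so that is my choice.

```bash
cat >> h.py <<'E'
C=np.array([532.,-2.8]); A=.229
ex=np.array([np.cos(A),np.sin(A)]); ey=np.array([-ex[1],ex[0]])
def w(x,y): return C+x*ex+y*ey          # corner frame -> world
def loc(p): d=np.array(p[:2])-C; return np.round([d@ex,d@ey],1)
def go(xy,z,yaw=None):
    "turn about tool z (rad) and tool shift (m) to bring TCP to xy,z with tool x at world angle yaw"
    from scipy.spatial.transform import Rotation as Ro
    s=robot.read_state(); q=s["orientation"]; R=Ro.from_quat([q[1],q[2],q[3],q[0]]).as_matrix()
    y0=np.arctan2(R[1,0],R[0,0]); d=0 if yaw is None else (yaw-y0+np.pi)%(2*np.pi)-np.pi
    print("turn z",round(-d,3),"shift",np.round(R.T@(np.array([*xy,z])-s["ee_pos"])/1000,4),"local now",loc(s["ee_pos"]),"yaw",round(y0,3),"z",round(s["ee_pos"][2],1),"F",np.round(s["ft_force"],1),"t",round(s["time"],2))
E
python3 - <<'E'
from h import *
print(loc([472.4,-126.2]),loc([492.4,-203.5]),loc([502.6,-286.4]))
f=robot.grab_frame("top");K,R,t=map(np.array,(f["intrinsics"],f["R"],f["t"])); z=f["z_map"].astype(float)
v,u=np.mgrid[:480,:640]; P=(np.stack([u,v,np.ones_like(u)],-1)@np.linalg.inv(K).T*z[...,None]-t)@R
T=P[(z>0)&(P[...,2]>60)&(P[...,1]>-300)&(P[...,1]<150)&(P[...,0]>300)]; print(len(T),T.min(0) if len(T) else "")
go(w(-86.1-38,-106.6),100,A+np.pi)
E
```

```text
[ -86.1 -106.6] [ -84.1 -186.5] [ -93.  -269.5]
13451 [ 703.30007159 -267.51061227   61.84962216]
turn z -0.636 shift [-0.4531 -0.5016  0.1055] local now [-190.9  566. ] yaw 2.735 z 205.5 F [ 0.1 -0.1 -0.1] t 1.95
```

```bash
python3 -m handwheel '[[[0,0,-0.636],[-0.4531,-0.5016,0.1],30],[[0,0,-0.636],[-0.4531,-0.5016,0.1],30],[[0,0,-0.636],[-0.4531,-0.5016,0.1],30],[[0,0,-0.636],[-0.4531,-0.5016,0.1],30],[[0,0,-0.636],[-0.4531,-0.5016,0.1],30],[[0,0,-0.636],[-0.4531,-0.5016,0.1],30],[[0,0,-0.636],[-0.4531,-0.5016,0.1],30],[[0,0,-0.636],[-0.4531,-0.5016,0.1],30],[[0,0,-0.636],[-0.4531,-0.5016,0.1],30],[[0,0,-0.636],[-0.4531,-0.5016,0.1],30]]'
python3 - <<'E'
from h import *
go(w(-86.1-38,-106.6),100,A+np.pi); print(robot.read_state()["grip_width"])
E
```

```text
time: 3.2
ee_pos: [413.6, -71.4, 115.9]
orientation: [0.001, -0.114, 0.993, -0.0]
ft_force: [1.0, -0.1, 1.3]
grip_width: 28.2
finger_force: 0.0
turn z -0.0 shift [-0.0068 -0.0666  0.016 ] local now [-130.9  -40. ] yaw -2.913 z 115.9 F [ 1.  -0.1  1.3] t 3.2
28.24431188605345
```

```bash
python3 -m handwheel '[[[0,0,0],[-0.0068,-0.0666,0.03],30],[[0,0,0],[-0.0068,-0.0666,0.06],30],[[0,0,0],[-0.0068,-0.0666,0.06],30],[[0,0,0],[-0.0068,-0.0666,0.06],30]]'
python3 - <<'E'
from h import *
go(w(-86.1-38,-106.6),6,A+np.pi)
f=robot.grab_frame("top"); cv2.imwrite("pics/c2.png",cv2.resize(f["img"][180:320,240:440],None,fx=4,fy=4))
E
```

```text
time: 3.7
ee_pos: [435.3, -132.2, 56.8]
orientation: [0.001, -0.115, 0.993, -0.0]
ft_force: [-0.0, 0.0, 0.6]
grip_width: 28.3
finger_force: 0.0
turn z 0.001 shift [ 0.0006 -0.0025  0.0508] local now [-123.6 -104.1] yaw -2.912 z 56.8 F [-0.   0.   0.6] t 3.7
```

View pics/c2.png

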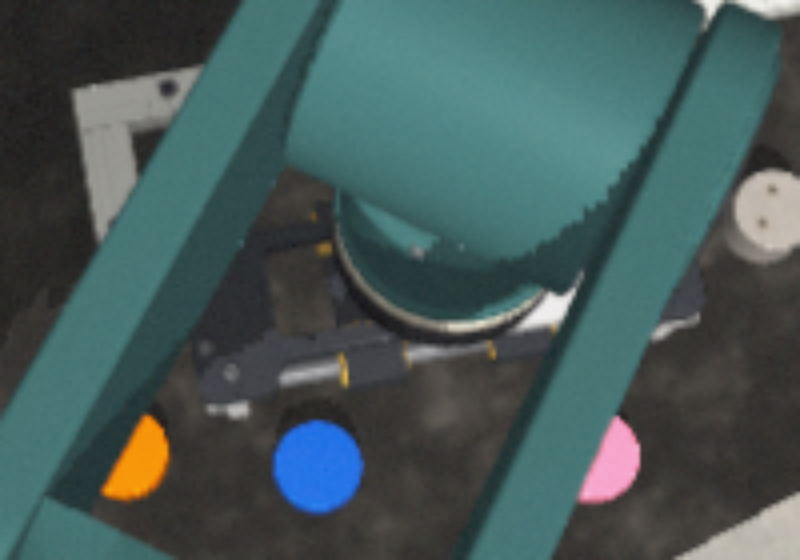

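The top view is blocked by the arm: the gripper sits over the row, clear of blue (468,318 in the crop). I'll use the scene camera once the tool is down.

```bash
python3 -m handwheel '[[[0,0,0],[0.0006,-0.0025,0.03],30],[[0,0,0],[0.0006,-0.0025,0.051],30],[[0,0,0],[0.0006,-0.0025,0.051],30]]'
python3 - <<'E'
from h import *
go(w(-40,-106.6),6,A+np.pi)
f=robot.grab_frame("scene"); cv2.imwrite("pics/c3.png",cv2.resize(f["img"][200:340,240:440],None,fx=4,fy=4))
for r in robot.cut_out("scene","flat_sample"): print(r["p"],r["at"],world(f,r["at"],8),loc(world(f,r["at"],8)))
E
```

```text
time: 4.12
ee_pos: [434.5, -134.1, 4.9]
orientation: [-0.0, -0.115, 0.993, 0.0]
ft_force: [0.7, -0.7, 0.3]
grip_width: 28.1
finger_force: 0.0
turn z 0.002 shift [-0.0847 -0.001  -0.0012] local now [-124.8 -105.7] yaw -2.911 z 4.9 F [ 0.7 -0.7  0.3] t 4.12
0.79 [258.7, 248.1] [383.6939495   -8.39264391   8.        ] [-145.7   28.2]
0.56 [316.2, 333.1] [ 394.56300156 -217.34142081    8.        ] [-182.6 -177.7]
0.56 [281.1, 275.3] [380.80008271 -90.52976536   8.        ] [-167.2  -51.1]
0.44 [270.6, 336.5] [ 478.2181619 -128.750074     8.       ] [ -81.  -110.5]
```

View pics/c3.png

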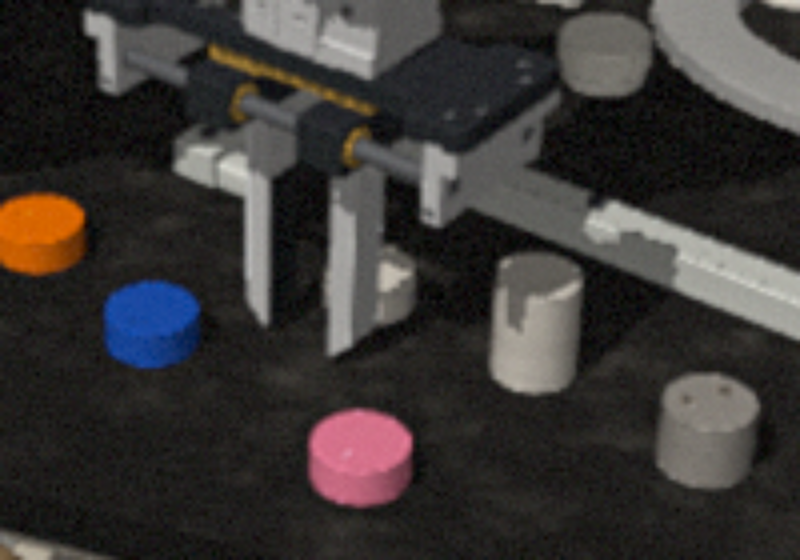

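The open fingers stand just behind the flat disc at crop (285,395), clear of blue, pink and tall. Next, the push to the rail.

```bash
python3 -m handwheel '[[[0,0,0],[-0.010,-0.001,0],30],[[0,0,0],[-0.020,-0.001,0],30],[[0,0,0],[-0.029,-0.001,0],30],[[0,0,0],[-0.038,-0.001,0],30],[[0,0,0],[-0.047,-0.001,0],30],[[0,0,0],[-0.056,-0.001,0],30],[[0,0,0],[-0.064,-0.001,0],30],[[0,0,0],[-0.072,-0.001,0],30],[[0,0,0],[-0.078,-0.001,0],30],[[0,0,0],[-0.080,-0.001,0],30]]'
python3 - <<'E'
from h import *
go(w(-40,-106.6),5,A+np.pi)
E
```

```text
time: 5.48
ee_pos: [513.3, -117.9, 4.7]
orientation: [-0.0, -0.114, 0.993, 0.0]
ft_force: [-3.1, -0.7, 3.9]
grip_width: 28.1
finger_force: 2.6
turn z 0.0 shift [-0.0043  0.0012 -0.0003] local now [ -44.3 -107.8] yaw -2.912 z 4.7 F [-3.1 -0.7  3.9] t 5.47
```

```bash
python3 -m handwheel '[[[0,0,0],[-0.0015,0,0],30],[[0,0,0],[-0.003,0,0],30],[[0,0,0],[-0.004,0,0],30]]'; python3 -m handwheel '[[[0,0,0],[-0.001,0,0],30],[[0,0,0],[-0.001,0,0],30]]'
```

```text
time: 5.85
ee_pos: [516.8, -117.0, 4.7]
orientation: [0.0, -0.114, 0.993, 0.0]
ft_force: [-2.7, -1.1, 3.9]
grip_width: 27.9
finger_force: 2.5
time: 6.1
ee_pos: [517.1, -117.0, 4.7]
orientation: [-0.001, -0.114, 0.993, 0.0]
ft_force: [-5.5, -1.2, 5.3]
grip_width: 28.2
finger_force: 3.2
```

```bash
python3 -m handwheel '[[[0,0,0],[-0.001,0,0],30],[[0,0,0],[-0.002,0,0],30],[[0,0,0],[-0.002,0,0],30]]'
python3 - <<'E'
from h import *
go(w(-40,-106.6),5,A+np.pi)
f=robot.grab_frame("scene"); cv2.imwrite("pics/c4.png",cv2.resize(f["img"][200:340,240:440],None,fx=4,fy=4))
E
```

```text
time: 6.48
ee_pos: [517.4, -116.9, 4.5]
orientation: [-0.003, -0.114, 0.993, -0.0]
ft_force: [-8.5, -1.2, 7.7]
grip_width: 28.0
finger_force: 5.3
turn z 0.0 shift [-0.0001  0.0012 -0.0005] local now [ -40.1 -107.8] yaw -2.912 z 4.5 F [-8.5 -1.2  7.7] t 6.47
```

View pics/c4.png

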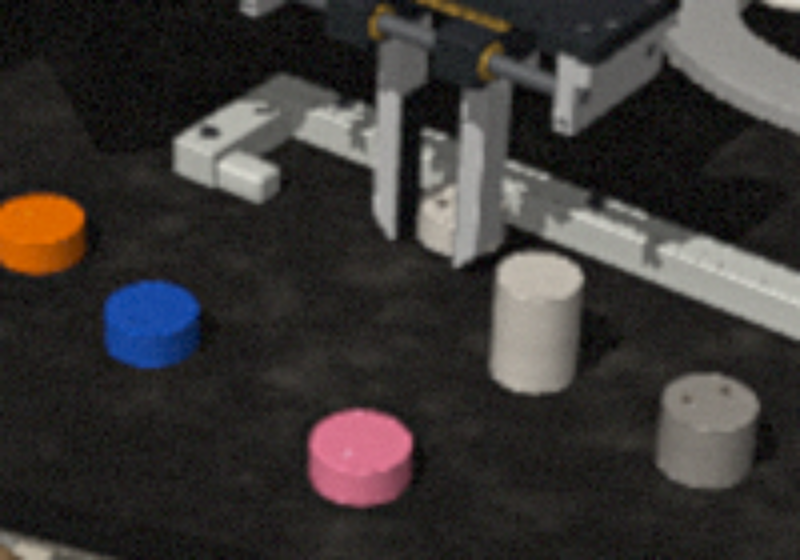

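The disc is stopped against the rail with the force rising and the TCP at the predicted -40, so step 1 looks met. Next I back off and go round to its right side.

```bash
python3 -m handwheel '[[[0,0,0],[0.015,0,0],30],[[0,0,0],[0.04,0,0],30],[[0,0,0],[0.04,0,-0.03],30],[[0,0,0],[0.04,0,-0.06],20],[[0,0,0],[0.04,0,-0.06],0]]'
python3 - <<'E'
from h import *
go(w(-34.4,-150),65,A+np.pi-np.radians(20))
f=robot.grab_frame("scene")
for r in robot.cut_out("scene","flat_sample"): print(r["p"],r["at"],loc(world(f,r["at"],8)))
E
```

```text
time: 7.15
ee_pos: [483.1, -126.0, 67.1]
orientation: [0.004, -0.114, 0.993, -0.001]
ft_force: [0.5, 0.1, -1.0]
grip_width: 12.3
finger_force: 0.0
turn z 0.349 shift [-0.0412 -0.0411  0.0025] local now [ -75.6 -108.9] yaw -2.912 z 67.1 F [ 0.5  0.1 -1. ] t 7.15
0.75 [282.7, 276.8] [-169.1  -55.9]
0.71 [314.0, 332.6] [-178.7 -174. ]
0.6 [254.8, 354.2] [ -22.4 -105.7]
0.58 [258.3, 249.2] [-143.6   27.6]
```

```bash
python3 -m handwheel '[[[0,0,0.349],[-0.0412,-0.0411,0],0],[[0,0,0.349],[-0.0412,-0.0411,0],0],[[0,0,0.349],[-0.0412,-0.0411,0],0],[[0,0,0.349],[-0.0412,-0.0411,0],0]]'
python3 - <<'E'
from h import *
go(w(-34.4,-150),5,A+np.pi-np.radians(20))
E
```

```text
time: 7.75
ee_pos: [529.5, -155.6, 63.7]
orientation: [-0.001, 0.059, 0.998, 0.0]
ft_force: [0.8, 0.2, -0.6]
grip_width: 0.5
finger_force: 0.0
turn z 0.003 shift [-0.0032 -0.0008  0.0586] local now [ -37.1 -148.3] yaw 3.024 z 63.7 F [ 0.8  0.2 -0.6] t 7.75
```

```bash
python3 -m handwheel '[[[0,0,0.003],[-0.0032,-0.001,0.03],0],[[0,0,0.003],[-0.0032,-0.001,0.0585],0],[[0,0,0.003],[-0.0032,-0.001,0.0585],0]]'
python3 - <<'E'
from h import *
go(w(-30,-139),5,A+np.pi-np.radians(20))
f=robot.grab_frame("scene"); cv2.imwrite("pics/c5.png",cv2.resize(f["img"][200:340,240:440],None,fx=4,fy=4))
for r in robot.cut_out("scene","flat_sample"): print(r["p"],r["at"],loc(world(f,r["at"],8)))
E
```

```text
time: 8.12
ee_pos: [530.8, -156.2, 3.8]
orientation: [-0.003, 0.061, 0.998, 0.001]
ft_force: [-0.4, -0.7, 0.0]
grip_width: 1.1
finger_force: 0.0
turn z -0.001 shift [-0.0021  0.0116 -0.0012] local now [ -36.  -149.2] yaw 3.02 z 3.8 F [-0.4 -0.7  0. ] t 8.12
0.94 [258.7, 248.8] [-145.    27.3]
0.63 [254.7, 351.4] [ -25.1 -101.8]
0.63 [279.7, 275.9] [-163.6  -49.3]
0.55 [314.7, 330.9] [-181.7 -173. ]
0.18 [253.2, 390.5] [  21.4 -152. ]
```

View pics/c5.png

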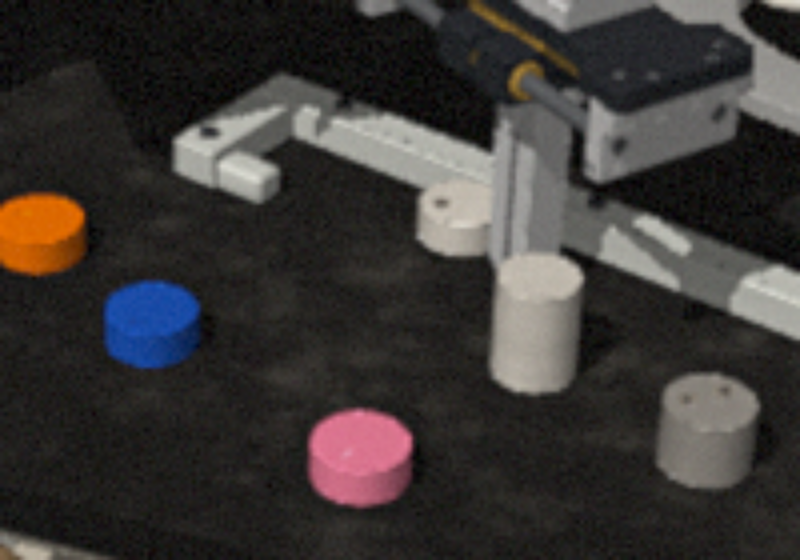

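The disc stands against the rail at crop (218,455), with the closed fingers on its right side. Next, the slide along the rail.

```bash
python3 -m handwheel '[[[0,0,0],[-0.0039,0.0099,-0.001],0],[[0,0,0],[-0.0008,0.0184,-0.001],0],[[0,0,0],[0.0023,0.0268,-0.001],0],[[0,0,0],[0.0054,0.0353,-0.001],0],[[0,0,0],[0.0084,0.0438,-0.001],0],[[0,0,0],[0.0115,0.0522,-0.001],0],[[0,0,0],[0.0146,0.0607,-0.001],0],[[0,0,0],[0.0173,0.0682,-0.001],0],[[0,0,0],[0.0197,0.0748,-0.001],0],[[0,0,0],[0.0208,0.0776,-0.001],0]]'
python3 - <<'E'
from h import *
go(w(-29,-48.6),5,A+np.pi-np.radians(20))
f=robot.grab_frame("scene"); cv2.imwrite("pics/c6.png",cv2.resize(f["img"][200:340,240:440],None,fx=4,fy=4))
for r in robot.cut_out("scene","flat_sample"): print(r["p"],r["at"],loc(world(f,r["at"],8)))
E
```

```text
time: 9.48
ee_pos: [521.9, -80.2, 8.8]
orientation: [0.0, 0.061, 0.998, -0.003]
ft_force: [-3.7, -8.5, 5.2]
grip_width: 0.5
finger_force: 4.8
turn z -0.002 shift [0.0099 0.0225 0.0036] local now [-27.4 -73.1] yaw 3.019 z 8.8 F [-3.7 -8.5  5.2] t 9.47
0.73 [244.7, 320.6] [-32.2 -40.5]
0.68 [279.3, 276.3] [-162.3  -49.1]
0.64 [313.3, 332.2] [-177.7 -172.6]
0.6 [262.6, 251.5] [-151.    15.5]
```

View pics/c6.png

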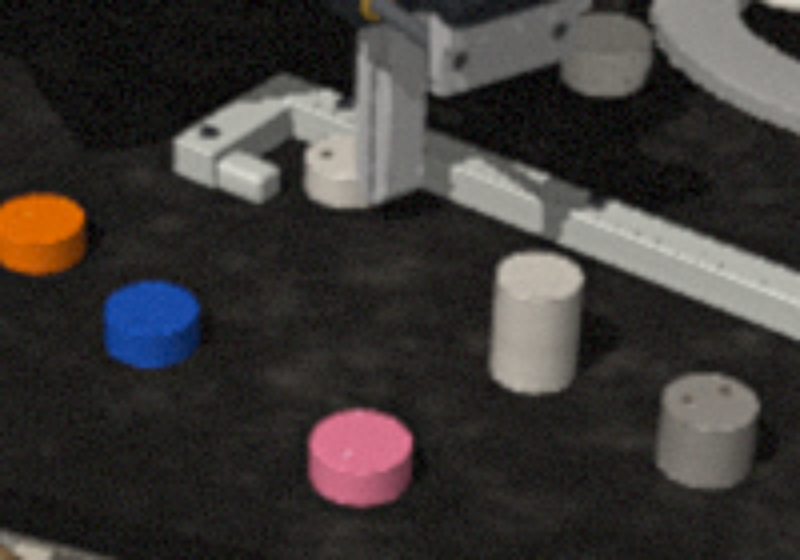

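The disc is against the rail at the pocket mouth, crop (170,340), and both force components agree. I continue slowly and lower the tool a little.

```bash
python3 -m handwheel '[[[0,0,0],[0.0021,0.0056,0.002],0],[[0,0,0],[0.0044,0.0122,0.003],0],[[0,0,0],[0.0065,0.0179,0.003],0],[[0,0,0],[0.0072,0.0197,0.003],0],[[0,0,0],[0.0072,0.0197,0.003],0]]'
python3 - <<'E'
from h import *
go(w(-29,-48.6),5,A+np.pi-np.radians(20))
E
```

```text
time: 10.2
ee_pos: [518.1, -64.2, 8.4]
orientation: [0.002, 0.061, 0.998, -0.007]
ft_force: [-6.8, -16.8, 14.5]
grip_width: 0.8
finger_force: 11.2
turn z -0.002 shift [0.0042 0.0071 0.0033] local now [-27.5 -56.6] yaw 3.019 z 8.4 F [ -6.8 -16.8  14.5] t 10.2
```

Run:
```python
from h import *
for c in ("scene","top"):
    f=robot.grab_frame(c)
    for r in robot.cut_out(c,"flat_sample"): print(c,r["p"],r["at"],loc(world(f,r["at"],16)))
    if c=="scene": cv2.imwrite("pics/c7.png",cv2.resize(f["img"][210:270,270:370],None,fx=8,fy=8,interpolation=cv2.INTER_CUBIC))
```

```text
scene 0.94 [313.1, 333.6] [-184.5 -179.8]
scene 0.74 [279.3, 279.6] [-167.7  -60.8]
scene 0.68 [238.6, 317.2] [-30.  -31.1]
scene 0.63 [258.0, 248.1] [-153.   21.]
top 0.85 [295.5, 319.3] [-163.7  -55.8]
top 0.62 [224.5, 285.3] [-30.4 -20. ]
top 0.56 [292.8, 390.5] [-181.3 -175.9]
```

View pics/c7.png

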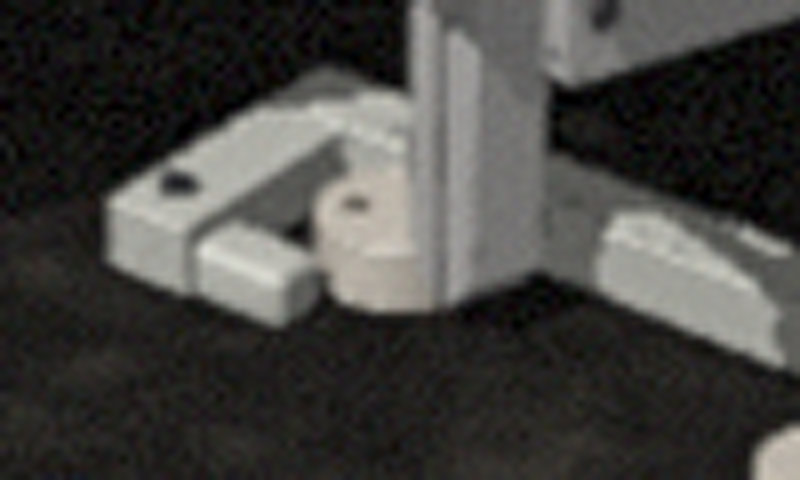

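The disc is between jaw and rail, left edge at crop (318,240), not yet home. My lowering of the tool is pressing the disc down by friction, so I undo that and keep sliding.

```bash
python3 -m handwheel '[[[0,0,0],[0,0,-0.003],0],[[0,0,0],[0.0007,0.0019,-0.004],0],[[0,0,0],[0.0014,0.0038,-0.004],0],[[0,0,0],[0.0021,0.0056,-0.004],0],[[0,0,0],[0.0021,0.0056,-0.004],0]]'
python3 - <<'E'
from h import *
go(w(-29,-48.6),8,A+np.pi-np.radians(20))
E
```

```text
time: 11.02
ee_pos: [515.7, -54.1, 9.4]
orientation: [0.0, 0.061, 0.998, -0.003]
ft_force: [-2.6, -8.0, 3.7]
grip_width: 0.5
finger_force: 4.3
turn z -0.002 shift [ 0.0006 -0.0027  0.0014] local now [-27.5 -46.3] yaw 3.019 z 9.4 F [-2.6 -8.   3.7] t 11.03
```

```bash
python3 -m handwheel '[[[0,0,0],[0.0007,0.0019,0],0],[[0,0,0],[0.0014,0.0038,0],0],[[0,0,0],[0.0014,0.0038,0],0]]';  python3 -m handwheel '[[[0,0,0],[0.0007,0.0019,0],0],[[0,0,0],[0.0007,0.0019,0],0]]'
python3 - <<'E'
from h import *
go(w(-29,-48.6),8,A+np.pi-np.radians(20))
for c in ("scene","top"):
    f=robot.grab_frame(c)
    for r in robot.cut_out(c,"flat_sample"): print(c,r["p"],r["at"],loc(world(f,r["at"],16)))
E
```

```text
time: 11.4
ee_pos: [515.7, -53.2, 10.0]
orientation: [0.001, 0.061, 0.998, -0.006]
ft_force: [-2.3, -14.4, 3.6]
grip_width: 0.7
finger_force: 6.6
time: 11.65
ee_pos: [515.6, -52.7, 10.3]
orientation: [0.002, 0.061, 0.998, -0.007]
ft_force: [-2.4, -17.3, 4.6]
grip_width: 0.0
finger_force: 7.7
turn z -0.002 shift [ 0.0003 -0.004   0.0023] local now [-27.3 -44.9] yaw 3.019 z 10.3 F [ -2.4 -17.3   4.6] t 11.65
scene 0.97 [314.4, 333.9] [-186.7 -182. ]
scene 0.69 [279.3, 275.1] [-172.1  -55.2]
scene 0.63 [260.4, 249.5] [-157.    14.2]
scene 0.56 [240.2, 310.7] [-41.6 -25.4]
top 0.89 [297.7, 320.3] [-167.7  -56.8]
top 0.83 [291.3, 389.5] [-178.5 -174.7]
```

The tool has stalled with the force now along the rail, which fits contact with the end stop. I back straight off and look.

```bash
python3 -m handwheel '[[[0,0,0],[-0.001,-0.003,0],0],[[0,0,0],[-0.003,-0.010,0],0],[[0,0,0],[-0.01,-0.03,0],0],[[0,0,0],[-0.01,-0.03,-0.04],0],[[0,0,0],[-0.01,-0.03,-0.09],0],[[0,0,0],[0.04,-0.05,-0.14],0],[[0,0,0],[0.1,-0.06,-0.15],0],[[0,0,0],[0.15,-0.06,-0.15],0],[[0,0,0],[0.2,-0.06,-0.15],0],[[0,0,0],[0.2,-0.06,-0.15],0]]'
cat > chk.py <<'E'
from h import *
for c in ("scene","top"):
    f=robot.grab_frame(c)
    for n,h in(("flat_sample",8),("medium_sample",14),("tall_sample",22.5)):
      for r in robot.cut_out(c,n):
        y,x=np.nonzero(r["region"]);p=world(f,[y.mean(),x.mean()],h); print(c,n,round(r["p"],2),r["at"],p.round(1),loc(p))
    o=(190,250) if c=="top" else (205,280)
    cv2.imwrite(f"pics/e_{c}.png",cv2.resize(f["img"][o[0]:o[0]+60,o[1]:o[1]+75],None,fx=5,fy=5,interpolation=cv2.INTER_CUBIC))
cv2.imwrite("pics/e.png",np.hstack([cv2.imread("pics/e_top.png"),cv2.imread("pics/e_scene.png")]))
E
python3 chk.py
```

```text
time: 13.1
ee_pos: [307.2, -80.6, 158.3]
orientation: [0.001, 0.062, 0.998, -0.0]
ft_force: [0.0, -0.7, 0.2]
grip_width: 0.5
finger_force: 0.0
scene flat_sample 0.94 [312.9, 332.8] [ 393.7 -210.8    8. ] [-181.9 -171.2]
scene flat_sample 0.81 [258.3, 250.5] [386.   -9.7   8. ] [-143.8   26.4]
scene flat_sample 0.76 [239.9, 315.7] [518.8 -25.    8. ] [-17.9 -18.6]
scene flat_sample 0.69 [281.0, 276.4] [384.4 -93.1   8. ] [-164.3  -54.4]
scene medium_sample 0.84 [306.8, 415.2] [ 501.6 -285.8   14. ] [ -93.8 -268.8]
scene tall_sample 0.72 [281.8, 374.0] [ 492.7 -201.2   22.5] [ -83.3 -184.3]
top flat_sample 0.87 [220.6, 284.7] [518.  -26.6   8. ] [-19. -20.]
top flat_sample 0.83 [289.8, 390.7] [ 397.9 -213.2    8. ] [-178.4 -174.4]
top medium_sample 0.96 [234.0, 431.9] [ 503.7 -286.7   14. ] [ -92.1 -270.1]
top medium_sample 0.25 [194.3, 332.4] [ 559.9 -117.6   14. ] [   1.1 -118.1]
top tall_sample 0.9 [233.5, 386.0] [ 493.3 -202.7   22.5] [ -83.1 -185.9]
```

View pics/e.png

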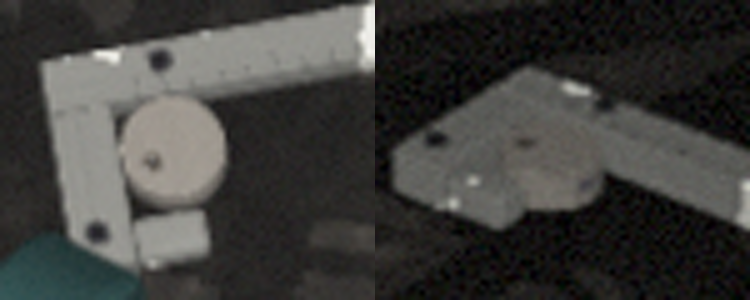

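The disc is seated in the corner, touching the rail and the end stop (crop 170,150). Both cameras put it at about (-18.5, -19.3), and the other two samples have not moved. Handing in.

```bash
python3 -c "
from plant import robot; print(robot.job_done())"
```

```text
the job is handed in; nothing more can be done
None
```

The flat sample is in the corner pocket, measured by both cameras at about (-18.5, -19.3) mm against a home of (-19, -19). It was only pushed, the other two samples were not disturbed, and the job is handed in at about 13 s; no verdict was returned.

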